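# Take the rock out of a drilling jig

### The job

One corner of the drilling jig's steel plate has no solid rest under it. Press down on the plate's corners with your fingertips until you find the one that rocks, then push only that corner's loose metal shim in under the plate until its bent-up tab lies flat against the plate's edge, and press the same corner once more for a moment to be sure that it now sits firm. Grasp and lift nothing, and leave the other three shims and the things round about as they are.

Things in the scene. Friction and masses are not known exactly. Their poses are not given: they have to be found in the camera images.
- jig_plate: grey steel jig plate, 150 mm (its x, to the far side) x 200 mm (its y, to the left) x 12 mm, top 28.5 mm above the worktop; origin: centre of its underside. Two circuit boards lie in its middle, up to 20 mm above its top, within 30 mm of its middle line in x. One corner, a different one each time, sinks about 4 mm under 5 N and springs back; the others give less than 1 mm. It can only tilt.
- bedplate: dark steel bedplate under the jig plate, fixed to the worktop, 172 x 292 x 12 mm, origin at the centre of its underside, axes as the plate's. Between the two is a slit of 4.5 mm; in it a hidden domed rest button (18 mm across) near each corner, 13 mm in from the plate's left or right edge; one is worn low.
- stud_top (a point): top of the fixed centre stud that holds the plate down with a spring and nut, 64 mm above the worktop; 20 mm across
- corner_nl (a point): where to press the near left corner of the plate: on its top face, 12 mm in from both edges, 28.5 mm above the worktop when level; nothing higher stands within 20 mm of it. Plate frame: x = -63 mm, y = 88 mm
- corner_nr (a point): where to press the near right corner of the plate: on its top face, 12 mm in from both edges, 28.5 mm above the worktop when level; nothing higher stands within 20 mm of it. Plate frame: x = -63 mm, y = -88 mm
- corner_fl (a point): where to press the far left corner of the plate: on its top face, 12 mm in from both edges, 28.5 mm above the worktop when level; nothing higher stands within 20 mm of it. Plate frame: x = 63 mm, y = 88 mm
- corner_fr (a point): where to press the far right corner of the plate: on its top face, 12 mm in from both edges, 28.5 mm above the worktop when level; nothing higher stands within 20 mm of it. Plate frame: x = 63 mm, y = -88 mm
- tab_nl (a point): centre of the outer face of the near left corner's shim tab, an upright bare steel plate 26 mm wide, 4 mm thick, 14 mm high (12 to 26 mm above the worktop), left of the jig plate. Near plate x = -58, y = 140 mm at the start; y = 104 mm when the tab lies flat against the plate's edge. Push it along the plate's -y
- shim_nl: the near left corner's shim: a loose bare steel L of about 60 g, a blade 31 x 26 x 4 mm flat on the bedplate with the tab at its outer end. At the start its nose lies 2 to 7 mm outside the plate's left edge, level with the slit, in line with the button; under a firm corner the button would stop it 13 mm in. Origin under the tab's inner face, x towards the nose, z up
- tab_nr (a point): centre of the outer face of the near right corner's shim tab, an upright bare steel plate 26 mm wide, 4 mm thick, 14 mm high (12 to 26 mm above the worktop), right of the jig plate. Near plate x = -58, y = -140 mm at the start; y = -104 mm when the tab lies flat against the plate's edge. Push it along the plate's +y
- shim_nr: the near right corner's shim: a loose bare steel L of about 60 g, a blade 31 x 26 x 4 mm flat on the bedplate with the tab at its outer end. At the start its nose lies 2 to 7 mm outside the plate's right edge, level with the slit, in line with the button; under a firm corner the button would stop it 13 mm in. Origin under the tab's inner face, x towards the nose, z up
- tab_fl (a point): centre of the outer face of the far left corner's shim tab, an upright bare steel plate 26 mm wide, 4 mm thick, 14 mm high (12 to 26 mm above the worktop), left of the jig plate. Near plate x = 58, y = 140 mm at the start; y = 104 mm when the tab lies flat against the plate's edge. Push it along the plate's -y
- shim_fl: the far left corner's shim: a loose bare steel L of about 60 g, a blade 31 x 26 x 4 mm flat on the bedplate with the tab at its outer end. At the start its nose lies 2 to 7 mm outside the plate's left edge, level with the slit, in line with the button; under a firm corner the button would stop it 13 mm in. Origin under the tab's inner face, x towards the nose, z up
- tab_fr (a point): centre of the outer face of the far right corner's shim tab, an upright bare steel plate 26 mm wide, 4 mm thick, 14 mm high (12 to 26 mm above the worktop), right of the jig plate. Near plate x = 58, y = -140 mm at the start; y = -104 mm when the tab lies flat against the plate's edge. Push it along the plate's +y
- shim_fr: the far right corner's shim: a loose bare steel L of about 60 g, a blade 31 x 26 x 4 mm flat on the bedplate with the tab at its outer end. At the start its nose lies 2 to 7 mm outside the plate's right edge, level with the slit, in line with the button; under a firm corner the button would stop it 13 mm in. Origin under the tab's inner face, x towards the nose, z up
- star_knob: bystander: black star knob, 33 mm across and 36 mm high with its stud up, standing on the middle of the plate's near edge; origin at the centre of its underside
- spanner: bystander: small open spanner, 124 mm long, lying in front of the jig; origin at the middle of its underside
- driver: bystander: screwdriver with a green handle, 129 mm long, lying in front of the jig; origin at the middle of its underside
- marker: bystander: marker pen, 128 mm long, lying to the left of the jig; origin at the middle of its underside
- flux_pot: bystander: flux pot with a lid, 38 mm across and 38 mm high, standing behind and to the left of the jig; origin at the centre of its underside
There are look-alikes about, which are no part of the job. What is shaped like the shim_nl but green is not meant.

How it is judged:
On the way, in this order (a step that is already met when the one before it is completed fails the run):
1. a corner of the plate is pressed by the fingers and rocks: it sinks by more than 2.5 mm (((height (world z) of corner_nl below 0.026 m and contact force between the fingers and jig_plate above 1 N and horizontal distance between the grasp point and corner_nl below 0.04 m) or (height (world z) of corner_nr below 0.026 m and contact force between the fingers and jig_plate above 1 N and horizontal distance between the grasp point and corner_nr below 0.04 m) or (height (world z) of corner_fl below 0.026 m and contact force between the fingers and jig_plate above 1 N and horizontal distance between the grasp point and corner_fl below 0.04 m) or (height (world z) of corner_fr below 0.026 m and contact force between the fingers and jig_plate above 1 N and horizontal distance between the grasp point and corner_fr below 0.04 m))), for 0.05 s.
2. a shim is fully in: its tab within 2.5 mm of the plate's edge and square to it (((y of tab_nl in the frame of jig_plate between 0.09 and 0.1065 m and x of tab_nl in the frame of jig_plate between -0.07 and -0.046 m and angle between the x axis of shim_nl and the y axis of jig_plate, either way round below 0.12 rad) or (y of tab_nr in the frame of jig_plate between -0.1065 and -0.09 m and x of tab_nr in the frame of jig_plate between -0.07 and -0.046 m and angle between the x axis of shim_nr and the y axis of jig_plate, either way round below 0.12 rad) or (y of tab_fl in the frame of jig_plate between 0.09 and 0.1065 m and x of tab_fl in the frame of jig_plate between 0.046 and 0.07 m and angle between the x axis of shim_fl and the y axis of jig_plate, either way round below 0.12 rad) or (y of tab_fr in the frame of jig_plate between -0.1065 and -0.09 m and x of tab_fr in the frame of jig_plate between 0.046 and 0.07 m and angle between the x axis of shim_fr and the y axis of jig_plate, either way round below 0.12 rad))), for 0.1 s.
3. the corner over that shim is pressed again with more than 3 N and sinks by less than 1.8 mm (((y of tab_nl in the frame of jig_plate between 0.09 and 0.1065 m and x of tab_nl in the frame of jig_plate between -0.07 and -0.046 m and angle between the x axis of shim_nl and the y axis of jig_plate, either way round below 0.12 rad and contact force between the fingers and jig_plate above 3 N and horizontal distance between the grasp point and corner_nl below 0.04 m and height (world z) of corner_nl above 0.0267 m) or (y of tab_nr in the frame of jig_plate between -0.1065 and -0.09 m and x of tab_nr in the frame of jig_plate between -0.07 and -0.046 m and angle between the x axis of shim_nr and the y axis of jig_plate, either way round below 0.12 rad and contact force between the fingers and jig_plate above 3 N and horizontal distance between the grasp point and corner_nr below 0.04 m and height (world z) of corner_nr above 0.0267 m) or (y of tab_fl in the frame of jig_plate between 0.09 and 0.1065 m and x of tab_fl in the frame of jig_plate between 0.046 and 0.07 m and angle between the x axis of shim_fl and the y axis of jig_plate, either way round below 0.12 rad and contact force between the fingers and jig_plate above 3 N and horizontal distance between the grasp point and corner_fl below 0.04 m and height (world z) of corner_fl above 0.0267 m) or (y of tab_fr in the frame of jig_plate between -0.1065 and -0.09 m and x of tab_fr in the frame of jig_plate between 0.046 and 0.07 m and angle between the x axis of shim_fr and the y axis of jig_plate, either way round below 0.12 rad and contact force between the fingers and jig_plate above 3 N and horizontal distance between the grasp point and corner_fr below 0.04 m and height (world z) of corner_fr above 0.0267 m))), for 0.05 s.
At the end, for the whole second after the job is handed in: One shim is fully in (its tab within 2.5 mm of the plate's edge, within 12 mm of its place along the edge, square within 0.12 rad) and at rest, the other three shims lie within 4 mm of where they were, and the plate is level within 0.008 rad (((y of tab_nl in the frame of jig_plate between 0.09 and 0.1065 m and x of tab_nl in the frame of jig_plate between -0.07 and -0.046 m and angle between the x axis of shim_nl and the y axis of jig_plate, either way round below 0.12 rad and not (distance of tab_nr from where it was at the start of the episode above 0.004 m) and not (distance of tab_fl from where it was at the start of the episode above 0.004 m) and not (distance of tab_fr from where it was at the start of the episode above 0.004 m) and linear speed of shim_nl below 0.01 m/s) or (y of tab_nr in the frame of jig_plate between -0.1065 and -0.09 m and x of tab_nr in the frame of jig_plate between -0.07 and -0.046 m and angle between the x axis of shim_nr and the y axis of jig_plate, either way round below 0.12 rad and not (distance of tab_nl from where it was at the start of the episode above 0.004 m) and not (distance of tab_fl from where it was at the start of the episode above 0.004 m) and not (distance of tab_fr from where it was at the start of the episode above 0.004 m) and linear speed of shim_nr below 0.01 m/s) or (y of tab_fl in the frame of jig_plate between 0.09 and 0.1065 m and x of tab_fl in the frame of jig_plate between 0.046 and 0.07 m and angle between the x axis of shim_fl and the y axis of jig_plate, either way round below 0.12 rad and not (distance of tab_nl from where it was at the start of the episode above 0.004 m) and not (distance of tab_nr from where it was at the start of the episode above 0.004 m) and not (distance of tab_fr from where it was at the start of the episode above 0.004 m) and linear speed of shim_fl below 0.01 m/s) or (y of tab_fr in the frame of jig_plate between -0.1065 and -0.09 m and x of tab_fr in the frame of jig_plate between 0.046 and 0.07 m and angle between the x axis of shim_fr and the y axis of jig_plate, either way round below 0.12 rad and not (distance of tab_nl from where it was at the start of the episode above 0.004 m) and not (distance of tab_nr from where it was at the start of the episode above 0.004 m) and not (distance of tab_fl from where it was at the start of the episode above 0.004 m) and linear speed of shim_fr below 0.01 m/s)) and angle between jig_plate's own z axis and vertical below 0.008 rad); the robot touches nothing.
It fails at once if a second shim is pushed more than 4 mm out of its place (distance of each of tab_nr, tab_nl from where it was at the start of the episode above 0.004 m or distance of each of tab_fl, tab_nl from where it was at the start of the episode above 0.004 m or distance of each of tab_fl, tab_nr from where it was at the start of the episode above 0.004 m or distance of each of tab_fr, tab_nl from where it was at the start of the episode above 0.004 m or distance of each of tab_fr, tab_nr from where it was at the start of the episode above 0.004 m or distance of each of tab_fr, tab_fl from where it was at the start of the episode above 0.004 m).
It fails at once if a shim is lifted more than 10 mm (height (world z) of any of tab_nl, tab_nr, tab_fl, tab_fr above 0.029 m).
It fails at once if a bystander is moved more than 20 mm (distance of any of star_knob, spanner, driver, marker, flux_pot from where it was at the start of the episode above 0.02 m).
It also fails if it takes over 54 s, if anything falls off the work surface, if the arm or the gripper's body presses on something with over 40 N, if the wrist force passes 120 N, or if a joint passes its speed limit or range.

### The arm

A 7-joint arm with a two-finger parallel gripper is mounted at the origin on a cart in front of the work surface, level with it; the furniture and walls round the work are solid. World frame = base frame: x ahead of the robot, y to its left, z up, the work surface at z = 0. Lengths are in m, angles in rad, forces in N, time in s.
With the tool pointing down it reaches from about 0.35 to 0.775 m from the base axis. Payload 3.1 kg.
Tool frame: the origin (TCP) lies between the finger pads; the fingertips stand 25 mm ahead of it and the grasp point (between the pads) lies 6 mm ahead of it; z points along the fingers, y is the line along which they close (so a half turn about z gives the same grasp; the last joint's range is limited). The gripper opens to 85 mm and grips with 20 to 120 N. Pads are 22 mm wide; open, the fingers measure 114 mm over their backs; the gripper's body (76 mm by 85 mm) begins 54 mm behind the grasp point. The pads swing forward as they close: fully open they stand 13 mm farther back than shut.
Start: joints at [-1.198, 0.311, 0.014, 1.512, -0.004, 1.319, -0.027], TCP at [0.222, 0.503, 0.256] pointing down, gripper open.
Joint ranges: [-2.7, 2.7], [-0.3, 1.91], [-1.27, 1.3], [0.12, 2.57], [-1.44, 4.58], [0.2, 2.03], [-3.05, 3.05]. Speed limits (rad/s): [2.79, 2.79, 3.14, 3.14, 3.14, 3.14, 3.14].

### API

Orientations are given as [roll, pitch, yaw] about the fixed x, y, z axes, in that order (R = Rz(yaw) Ry(pitch) Rx(roll)).
In Python, from station import robot, cams, finish_job, spotter gives the robot as it stands. The module is installed in compiled form; this text tells all that it offers.
- The arm moves only by the tool play_rows, never from a script. Its argument "moves" is a list that holds one entry, the list of rows, each a list of 5 numbers: the shift along the tool's x, y, z in mm, then the turn about the tool's z in degrees, then the finger opening in mm, from 0 to 85.4. A call has 1 to 5 rows; each row is the pose to reach, as a shift and turn from the pose commanded when the call began, along the tool's axes at that moment; what a row does not reach only later rows make up. A row lasts 1/8 s, in which the tool goes at most 62.5 mm and 10.7 degrees, less where a joint would pass 70% of its speed; a pose out of reach is approached as far as the arm can. A call with a gripper value outside its range is refused whole. The fingers move at their own pace and stop on an object; the grip force is fixed at half the most. Time passes only in rows, so rows that repeat a pose let the fingers close. It gives the time, the measured TCP pose, the force, the opening and the grip force at its end, in the units of the state.
- robot.get_state(): the state, without advancing time (a new reading comes with each control period).
- cams.get_image(name): name is "scene" or "top"; returns a dict with "frame" (420x560x3 uint8, red, green, blue), "z_map" (420x560 float32, m along the optical axis (not along the pixel's ray), 0 where there is no reading), "fx", "fy", "cx", "cy" (pixels), "dist" ([k1, k2, p1, p2, k3] as OpenCV has them; the pictures are not rectified), "extrinsics" (4x4, takes a point from camera to world coordinates). Camera axes: x right, y up, looking along -z (the intrinsics and any distortion apply to the point x, -y, -z); pixel columns grow to the right and rows downward; lengths in m; the calibration is good to about 2 mm. A picture is of the moment at which its call begins.
- finish_job(): hands the job in; it is judged then, once.
Trained networks look in a picture, given as the dict that the camera call returned (one of the last four; its "shot" number tells which), for a name from the list of things; names that differ only in an ending like _2 or _b are one class to them, and where a whole thing is asked for, a point or a joint stands for the part that bears it (a point fixed in the world has none). Each returns a list of dicts, best first, with "confidence" (0 to 1); they miss things now and then, are a little off and sometimes report something else, mostly with a low value. They report only what shows in the picture. A call takes as long as a camera call. They do not tell look-alikes from the thing itself.
- spotter.recognise(name, picture): "centre" ([row, column] in pixels, amid what is visible of it).
The state is a dict: "t": time; "joints": joint angles; "joint_vel": joint speeds; "effort": joint torques, N m; "eef_pos": TCP position; "tool_rot": TCP orientation; "contact_force": force on the tool from outside, world axes, zero at the start; "torque": the same for the moment, N m; "finger_gap": finger opening in m; "grasp_force": force on a finger pad.
Only numpy, scipy, OpenCV 4.12 (cv2) and the standard library are available. Lean on these libraries where they do the work, as an engineer would, in place of code of your own. Each camera call takes 0.05 s, during which the arm holds its last target. There are 200 camera calls.

## Working session

There is one attempt and no reset: what is moved stays moved. The work goes in short steps, Python scripts to look and compute and a tool call to move; the robot and the scene stay as the last step left them, time stands still between calls to the robot, and variables do not carry over. Pictures are saved under pics/ and viewed, at most 10 in all, crops included, and the job is handed in when it is done.

Besides the shell and the picture viewer there is one more tool, called as name(argument=value, ...) on one line, values as JSON. play_rows: Moves the arm, as the interface text tells. Its arguments: {"type":"object","properties":{"moves":{"type":"array","items":{"type":"array","items":{"type":"array","items":{"type":"number"}}}}},"required":["moves"]}

```bash
mkdir -p pics; cat > h.py <<'E'
import numpy as np,cv2
from station import robot,cams,spotter
def ray(p,rc):
    K=np.array([[p['fx'],0,p['cx']],[0,p['fy'],p['cy']],[0,0,1]])
    u=cv2.undistortPoints(np.array([[[rc[1],rc[0]]]],float),K,np.array(p['dist']))[0,0]
    return np.array([u[0],-u[1],-1.])
def at_z(p,rc,z):
    T=np.array(p['extrinsics']);d=T[:3,:3]@ray(p,rc);o=T[:3,3]
    return o+d*(z-o[2])/d[2]
def depth(p,rc):
    T=np.array(p['extrinsics']);r,c=int(round(rc[0])),int(round(rc[1]))
    z=np.median(p['z_map'][r-1:r+2,c-1:c+2]);return T[:3,:3]@(ray(p,rc)*z)+T[:3,3]
E
python3 - <<'E'
from h import *
s=robot.get_state();print(s['eef_pos'],s['tool_rot'],s['finger_gap'],s['t'])
for n in ['top','scene']:
    p=cams.get_image(n);cv2.imwrite(f'pics/{n}0.png',cv2.cvtColor(p['frame'],cv2.COLOR_RGB2BGR))
    print(n,np.array(p['extrinsics']).round(3).tolist())
    for k in ['jig_plate','stud_top','corner_nl','corner_nr','corner_fl','corner_fr','tab_nl','tab_nr','tab_fl','tab_fr','star_knob','flux_pot','marker']:
        for d in spotter.recognise(k,p)[:4]:
            print(k,np.round(d['centre']),round(d['confidence'],2),depth(p,d['centre']).round(3))
E
```

```text
[0.22137895 0.50274105 0.25520211] [-3.13919779e+00  1.37584713e-04  2.72685788e+00] 0.08516407891695944 0.0
top [[0.005, 0.984, -0.18, 0.319], [-1.0, 0.004, -0.006, -0.103], [-0.005, 0.181, 0.984, 0.894], [0.0, 0.0, 0.0, 1.0]]
jig_plate [184. 338.] 0.76 [ 0.522 -0.198  0.057]
stud_top [190. 338.] 0.79 [ 0.518 -0.201  0.029]
corner_nl [188. 340.] 0.94 [ 0.518 -0.205  0.041]
corner_nl [214. 400.] 0.69 [ 0.47  -0.329  0.016]
corner_nl [151. 184.] 0.52 [0.597 0.117 0.039]
corner_nr [188. 339.] 0.83 [ 0.519 -0.203  0.035]
corner_nr [216. 281.] 0.32 [ 0.464 -0.086  0.017]
corner_fl [185. 339.] 0.67 [ 0.521 -0.2    0.057]
corner_fl [161. 279.] 0.4 [ 0.582 -0.08   0.016]
corner_fr [187. 337.] 0.83 [ 0.523 -0.199  0.031]
tab_nl [189. 244.] 0.59 [ 0.523 -0.007  0.004]
tab_nl [213. 280.] 0.5 [ 0.47  -0.082  0.016]
tab_nr [216. 401.] 0.47 [ 0.465 -0.331  0.017]
tab_fl [184. 337.] 0.67 [ 0.524 -0.197  0.052]
tab_fl [167. 281.] 0.48 [ 0.57  -0.084  0.015]
star_knob [210. 342.] 0.7 [ 0.473 -0.207  0.046]
flux_pot [151. 181.] 0.63 [0.597 0.123 0.038]
marker [207. 182.] 0.8 [0.485 0.124 0.001]
scene [[-0.615, 0.525, -0.589, -0.221], [-0.789, -0.394, 0.472, 0.459], [0.015, 0.755, 0.656, 0.856], [0.0, 0.0, 0.0, 1.0]]
jig_plate [204. 294.] 0.59 [ 0.505 -0.176  0.043]
stud_top [206. 294.] 0.92 [ 0.505 -0.174  0.037]
corner_nl [203. 296.] 0.6 [ 0.518 -0.194  0.029]
corner_nr [199. 296.] 0.86 [ 0.529 -0.202  0.032]
corner_fl [200. 298.] 0.72 [ 0.523 -0.203  0.03 ]
corner_fr [200. 297.] 0.68 [ 0.525 -0.202  0.031]
tab_nl [237. 240.] 0.43 [ 0.523 -0.009  0.006]
tab_nr [195. 346.] 0.53 [ 0.472 -0.34   0.016]
tab_fl [204. 298.] 0.54 [ 0.514 -0.194  0.028]
tab_fl [210. 249.] 0.48 [ 0.583 -0.082  0.017]
tab_fr [176. 318.] 0.65 [ 0.587 -0.336  0.015]
star_knob [207. 312.] 0.4 [ 0.467 -0.205  0.044]
flux_pot [235. 178.] 0.6 [0.592 0.128 0.037]
marker [266. 201.] 0.8 [0.491 0.125 0.01 ]
marker [209. 247.] 0.27 [ 0.592 -0.081  0.015]
```

```bash
python3 - <<'E'
import cv2
a=cv2.imread('pics/top0.png');cv2.imwrite('pics/top0c.png',cv2.resize(a[120:270,220:430],None,fx=3.8,fy=3.8,interpolation=cv2.INTER_CUBIC))
E
```

```text
(no output)
```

View pics/top0c.png

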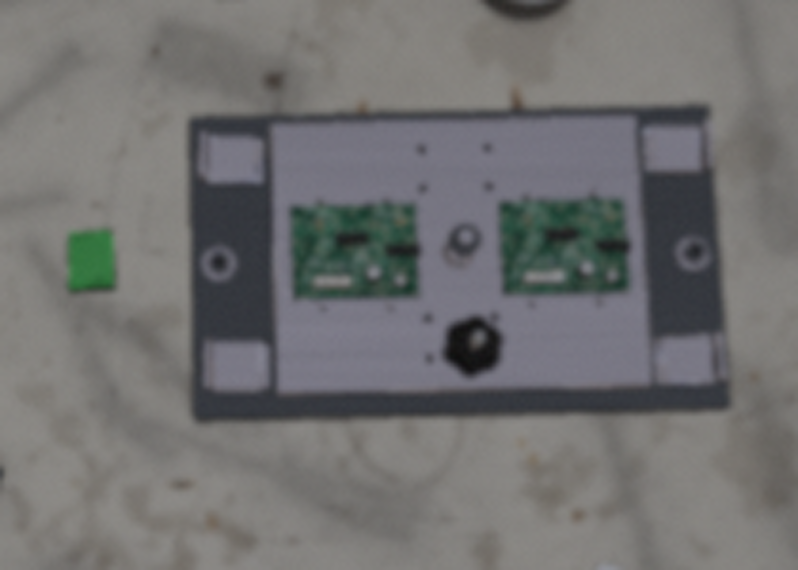

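View pics/scene0.png

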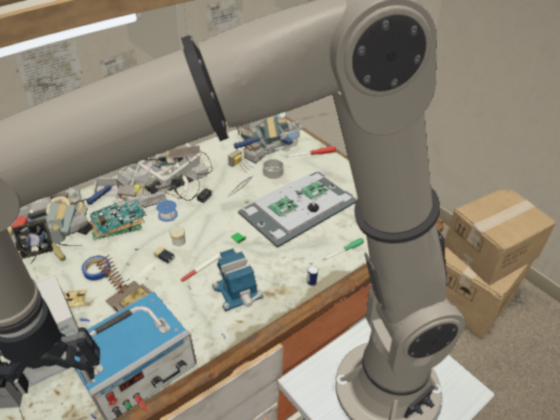

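The crop shows the plate with corners at about (270,124), (635,114), (650,386) and (277,393). The four silver shims sit beside it and the green look-alike is to the left at (90,260). I'll fit the plate pose from those corners.

```bash
python3 - <<'E'
from h import *
p=cams.get_image('top')
def w(x,y,z): return at_z(p,(120+(y+.5)/3.8-.5,220+(x+.5)/3.8-.5),z)
P=np.array([w(*q,.0285)[:2] for q in [(270,124),(635,114),(650,386),(277,393)]])
M=np.array([[75,100],[75,-100],[-75,-100],[-75,100]])/1e3
c=P.mean(0);Q=P-c
th=np.arctan2((M[:,0]*Q[:,1]-M[:,1]*Q[:,0]).sum(),(M*Q).sum())
R=np.array([[np.cos(th),-np.sin(th)],[np.sin(th),np.cos(th)]])
print(P.round(4).tolist(),c.round(4),th,((M@R.T+c-P)*1e3).round(1).tolist())
B=np.array([w(*q,.012)[:2] for q in [(190,119),(708,107),(729,406),(196,417)]]);print('bed',B.round(4).tolist(),B.mean(0))
for n,q in dict(nl=(205,366),fl=(200,157),nr=(722,357),fr=(705,148)).items(): print(n,w(*q,.026)[:2].round(4),(R.T@(w(*q,.026)[:2]-c)).round(4))
for n,q in dict(stud=(465,234,.064)).items(): print(n,w(*q).round(4))
for n,q in dict(nl=(-63,88),nr=(-63,-88),fl=(63,88),fr=(63,-88)).items(): print(n,(R@np.array(q)/1e3+c).round(4))
# depth-based plate extents
T=np.array(p['extrinsics']);pts=np.array([np.r_[depth(p,(r,cc)),r,cc] for r in range(140,240) for cc in range(270,420)])
m=(abs(pts[:,2]-.0285)<.006);print('n',m.sum());q=pts[m,:2].astype(np.float32)
print(cv2.minAreaRect(q*1000))
E
```

```text
[[0.5974, -0.1042], [0.6035, -0.3042], [0.4528, -0.3067], [0.4481, -0.1085]] [ 0.5255 -0.2059] 0.025465418068269116 [[0.5, 0.2], [-0.5, 0.2], [0.2, -1.0], [-0.2, 0.6]]
bed [[0.6054, -0.0594], [0.613, -0.3487], [0.4446, -0.3526], [0.4373, -0.0647]] [ 0.52508348 -0.20636663]
nl [ 0.463  -0.0698] [-0.059   0.1376]
fl [ 0.5792 -0.0659] [0.0573 0.1386]
nr [ 0.469  -0.3462] [-0.06   -0.1388]
fr [ 0.585  -0.3422] [ 0.056  -0.1377]
stud [ 0.5268 -0.2057  0.064 ]
nl [ 0.4602 -0.1195]
nr [ 0.4647 -0.2955]
fl [ 0.5862 -0.1163]
fr [ 0.5907 -0.2923]
n 5086
((525.6829833984375, -206.5532684326172), (151.02731323242188, 279.9595642089844), 1.4616329669952393)
```

play_rows(moves=[[[-43,-43,0,10,40],[-86,-86,0,20,0],[-129,-129,0,30,0],[-172,-172,0,40,0],[-215,-215,0,50,0]]])

```text
t: 2.08
eef_pos: [0.3324, 0.2181, 0.2566]
tool_rot: [3.14, -0.001, 1.849]
contact_force: [1.0, -0.5, 1.6]
finger_gap: -0.0002
grasp_force: 0.0
```

play_rows(moves=[[[-60,5,0,5,0],[-120,10,0,10,0],[-180,15,0,14.8,0],[-240,20,0,14.8,0],[-300,24,0,14.8,0]]])

```text
t: 2.7
eef_pos: [0.4393, -0.0629, 0.2568]
tool_rot: [3.14, -0.001, 1.597]
contact_force: [0.6, 0.5, 0.3]
finger_gap: 0.0003
grasp_force: 0.0
```

play_rows(moves=[[[-58,20,0,0,0],[-58,20,60,0,0],[-58,20,120,0,0],[-58,20,180,0,0],[-58,20,194,0,0]]])

```text
t: 3.32
eef_pos: [0.457, -0.1179, 0.0592]
tool_rot: [-3.134, -0.001, 1.596]
contact_force: [-0.1, -0.6, 0.0]
finger_gap: 0.0
grasp_force: 0.0
```

play_rows(moves=[[[0,0,3,0,0],[0,0,6,0,0],[0,0,8,0,0]]])

```text
t: 3.7
eef_pos: [0.4619, -0.1191, 0.056]
tool_rot: [3.137, 0.0, 1.596]
contact_force: [-0.2, -0.7, -0.1]
finger_gap: 0.0001
grasp_force: 0.0
```

play_rows(moves=[[[0,0,1,0,0],[0,0,2,0,0],[0,0,3,0,0],[0,0,3,0,0]]])

```text
t: 4.2
eef_pos: [0.4605, -0.1188, 0.0515]
tool_rot: [3.141, -0.0, 1.596]
contact_force: [0.3, 0.6, 1.6]
finger_gap: 0.0001
grasp_force: 0.9
```

play_rows(moves=[[[0,0,1,0,0],[0,0,2,0,0],[0,0,2,0,0]]])

```text
t: 4.58
eef_pos: [0.4604, -0.1187, 0.0497]
tool_rot: [3.141, -0.0, 1.596]
contact_force: [-0.1, 1.5, 5.8]
finger_gap: 0.0002
grasp_force: 2.9
```

play_rows(moves=[[[0,0,1,0,0],[0,0,2,0,0],[0,0,2,0,0]]])

```text
t: 4.95
eef_pos: [0.4606, -0.1187, 0.0494]
tool_rot: [3.141, -0.002, 1.596]
contact_force: [-5.2, 3.2, 20.4]
finger_gap: -0.0002
grasp_force: 10.4
```

play_rows(moves=[[[0,0,-60,0,0],[-58,0,-60,0,0],[-117,0,-60,0,0],[-176,0,-60,0,0],[-176,0,-20,0,0]]])

```text
t: 5.58
eef_pos: [0.4647, -0.3044, 0.0701]
tool_rot: [3.135, 0.011, 1.587]
contact_force: [0.1, 1.6, -0.4]
finger_gap: -0.0004
grasp_force: 0.0
```

play_rows(moves=[[[0,0,10,0,0],[0,0,13,0,0],[0,0,15,0,0],[0,0,15,0,0]]])

```text
t: 6.08
eef_pos: [0.4653, -0.2941, 0.0533]
tool_rot: [3.14, -0.0, 1.597]
contact_force: [-0.2, 0.7, 1.6]
finger_gap: -0.0001
grasp_force: 0.8
```

play_rows(moves=[[[0,0,1,0,0],[0,0,2,0,0],[0,0,2,0,0]]])

```text
t: 6.45
eef_pos: [0.4654, -0.2944, 0.0526]
tool_rot: [3.139, -0.001, 1.597]
contact_force: [-3.0, 3.3, 13.0]
finger_gap: -0.0001
grasp_force: 6.3
```

nl sank to 0.0494 and nr stayed at 0.0526 under 13 N, so near left is the corner that rocks. Before approaching the tab I'll check the free space around it.

```bash
python3 - <<'E'
from h import *
p=cams.get_image('top');T=np.array(p['extrinsics'])
cv2.imwrite('pics/top1.png',cv2.resize(cv2.cvtColor(p['frame'],cv2.COLOR_RGB2BGR)[140:270,170:320],None,fx=5,fy=4.6))
pts=np.array([depth(p,(r,c)) for r in range(100,300,2) for c in range(150,330,2)])
for x in np.arange(.38,.56,.03): print(round(x,2),[(round(y,2),round(float(pts[(abs(pts[:,0]-x)<.015)&(abs(pts[:,1]-y)<.015),2].max(initial=0)),3)) for y in np.arange(-.12,.13,.03)])
E
```

```text
0.38 [(np.float64(-0.12), 0.585), (np.float64(-0.09), 0.568), (np.float64(-0.06), 0.0), (np.float64(-0.03), 0.0), (np.float64(0.0), 0.001), (np.float64(0.03), 0.001), (np.float64(0.06), 0.095), (np.float64(0.09), 0.095), (np.float64(0.12), 0.096)]
0.41 [(np.float64(-0.12), 0.0), (np.float64(-0.09), 0.0), (np.float64(-0.06), 0.003), (np.float64(-0.03), 0.004), (np.float64(0.0), 0.002), (np.float64(0.03), 0.009), (np.float64(0.06), 0.095), (np.float64(0.09), 0.096), (np.float64(0.12), 0.096)]
0.44 [(np.float64(-0.12), 0.0), (np.float64(-0.09), 0.018), (np.float64(-0.06), 0.027), (np.float64(-0.03), 0.001), (np.float64(0.0), 0.002), (np.float64(0.03), 0.002), (np.float64(0.06), 0.09), (np.float64(0.09), 0.09), (np.float64(0.12), 0.073)]
0.47 [(np.float64(-0.12), 0.032), (np.float64(-0.09), 0.019), (np.float64(-0.06), 0.026), (np.float64(-0.03), 0.002), (np.float64(0.0), 0.002), (np.float64(0.03), 0.002), (np.float64(0.06), 0.002), (np.float64(0.09), 0.002), (np.float64(0.12), 0.002)]
0.5 [(np.float64(-0.12), 0.045), (np.float64(-0.09), 0.015), (np.float64(-0.06), 0.015), (np.float64(-0.03), 0.015), (np.float64(0.0), 0.014), (np.float64(0.03), 0.002), (np.float64(0.06), 0.014), (np.float64(0.09), 0.014), (np.float64(0.12), 0.014)]
0.53 [(np.float64(-0.12), 0.039), (np.float64(-0.09), 0.021), (np.float64(-0.06), 0.021), (np.float64(-0.03), 0.003), (np.float64(0.0), 0.006), (np.float64(0.03), 0.002), (np.float64(0.06), 0.002), (np.float64(0.09), 0.002), (np.float64(0.12), 0.002)]
0.56 [(np.float64(-0.12), 0.038), (np.float64(-0.09), 0.018), (np.float64(-0.06), 0.026), (np.float64(-0.03), 0.002), (np.float64(0.0), 0.002), (np.float64(0.03), 0.002), (np.float64(0.06), 0.002), (np.float64(0.09), 0.001), (np.float64(0.12), 0.003)]
```

View pics/top1.png

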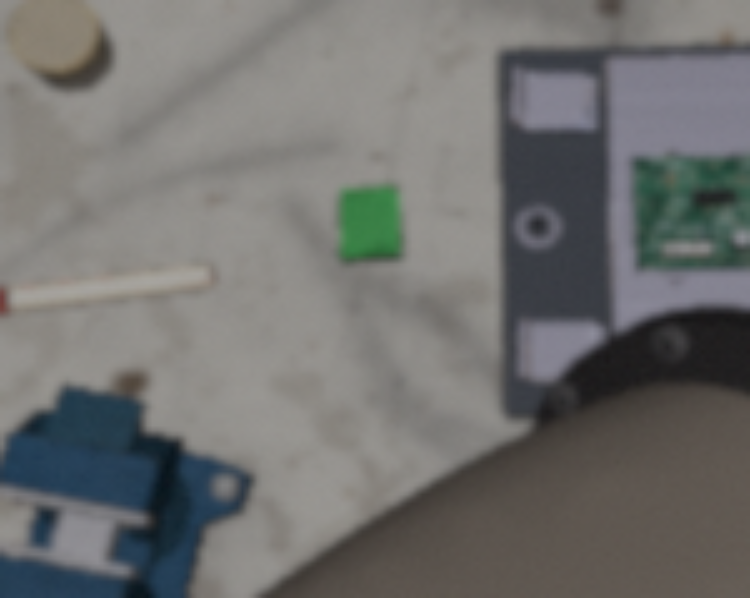

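play_rows(moves=[[[0,0,-60,0,0],[62,2,-60,0,0],[124,3,-60,0,0],[186,3,-60,0,0],[248,3,-60,0,0]]])

```text
t: 7.12
eef_pos: [0.462, -0.0447, 0.111]
tool_rot: [3.139, -0.0, 1.596]
contact_force: [1.4, -0.4, 0.2]
finger_gap: -0.0001
grasp_force: 0.0
```

play_rows(moves=[[[2,0,0,0,0],[2,0,30,0,0],[2,0,60,0,0],[2,0,69,0,0],[2,0,69,0,0]]])

```text
t: 7.75
eef_pos: [0.4614, -0.0457, 0.0414]
tool_rot: [3.142, 0.001, 1.595]
contact_force: [0.3, -0.2, 0.3]
finger_gap: 0.0002
grasp_force: 0.0
```

play_rows(moves=[[[-8,1,0,0,0],[-14,1,0,0,0],[-20,1,0,0,0],[-25,1,0,0,0],[-30,1,0,0,0]]])

```text
t: 8.38
eef_pos: [0.4631, -0.075, 0.0414]
tool_rot: [3.141, -0.0, 1.596]
contact_force: [-0.2, 0.4, 1.7]
finger_gap: 0.0001
grasp_force: 0.3
```

play_rows(moves=[[[-4,0,0,0,0],[-8,0,0,0,0],[-12,0,0,0,0],[-14,0,0,0,0],[-14,0,0,0,0]]])

```text
t: 9.0
eef_pos: [0.4633, -0.0891, 0.0413]
tool_rot: [-3.142, 0.0, 1.595]
contact_force: [0.2, -0.1, -0.2]
finger_gap: 0.0002
grasp_force: 0.0
```

play_rows(moves=[[[-2,0,0,0,0],[-4,0,0,0,0],[-6,0,0,0,0],[-6,0,0,0,0]]])

```text
t: 9.5
eef_pos: [0.4633, -0.0931, 0.0412]
tool_rot: [-3.141, -0.003, 1.597]
contact_force: [-0.6, 4.6, 2.8]
finger_gap: -0.0002
grasp_force: 2.4
```

play_rows(moves=[[[-1,0,0,0,0],[-2,0,0,0,0],[-2,0,0,0,0]]])

```text
t: 9.88
eef_pos: [0.4632, -0.0933, 0.0412]
tool_rot: [-3.14, -0.005, 1.598]
contact_force: [-1.7, 7.8, 5.4]
finger_gap: 0.0002
grasp_force: 4.0
```

play_rows(moves=[[[12,0,0,0,0],[24,0,0,0,0],[24,0,-60,0,0],[0,0,-60,0,0],[-22,-3,-60,0,0]]])

```text
t: 10.5
eef_pos: [0.4622, -0.1193, 0.1022]
tool_rot: [3.139, 0.002, 1.598]
contact_force: [0.8, -0.1, -0.9]
finger_gap: 0.0
grasp_force: 0.0
```

play_rows(moves=[[[0,0,25,0,0],[0,0,42,0,0],[0,0,47,0,0],[0,0,49,0,0],[0,0,49,0,0]]])

```text
t: 11.12
eef_pos: [0.4602, -0.1182, 0.0531]
tool_rot: [-3.139, -0.002, 1.597]
contact_force: [-4.2, 1.3, 9.7]
finger_gap: 0.0003
grasp_force: 4.6
```

play_rows(moves=[[[0,0,1,0,0],[0,0,2,0,0],[0,0,2,0,0]]])

```text
t: 11.5
eef_pos: [0.4602, -0.1182, 0.053]
tool_rot: [-3.14, -0.004, 1.596]
contact_force: [-9.7, 2.8, 26.3]
finger_gap: -0.0
grasp_force: 12.7
```

The corner now holds at 0.053 under 26 N, so it is firm. I'll back away and look.

play_rows(moves=[[[0,0,-50,0,0],[0,0,-100,0,0],[50,0,-150,0,0],[110,0,-150,0,0],[170,0,-150,0,0]]])

```text
t: 12.12
eef_pos: [0.4579, 0.052, 0.2021]
tool_rot: [3.137, -0.001, 1.595]
contact_force: [1.5, 0.8, -0.6]
finger_gap: -0.0
grasp_force: 0.0
```

play_rows(moves=[[[60,0,0,0,0],[120,-10,0,0,0],[160,-20,0,0,0],[160,-20,0,0,0]]])

```text
t: 12.62
eef_pos: [0.4312, 0.2145, 0.2002]
tool_rot: [-3.141, -0.001, 1.605]
contact_force: [-0.3, -1.0, -0.9]
finger_gap: -0.0004
grasp_force: 0.0
```

```bash
python3 - <<'E'
from h import *
p=cams.get_image('top')
cv2.imwrite('pics/top2.png',cv2.resize(cv2.cvtColor(p['frame'],cv2.COLOR_RGB2BGR)[120:270,220:430],None,fx=3.8,fy=3.8,interpolation=cv2.INTER_CUBIC))
E
```

```text
(no output)
```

View pics/top2.png

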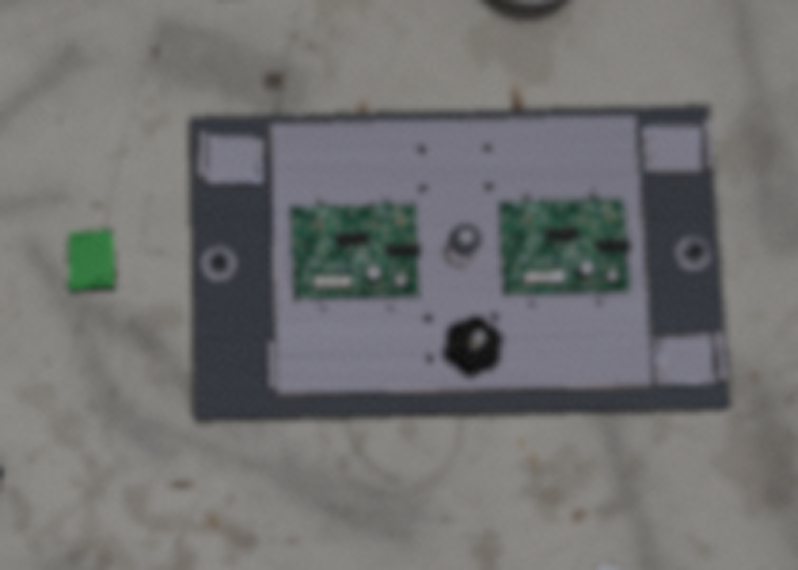

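The near-left tab now lies flat against the plate edge at about (272,364). The other three shims and the knob look unmoved.

```bash
python3 -c "
from station import finish_job
print(finish_job())"
```

```text
the job is handed in; nothing more can be done
None
```

The near-left corner was the one that rocked: its shim is now fully in with the tab against the plate's edge, the corner held firm under about 26 N when pressed again, and the job is handed in; I did not press the two far corners.

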